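Run the wooden balls out of a lever dispenser

TASK

Push the wooden tray along the table until it is up against the foot of the ball dispenser, under its outlet. Then press the dispenser's lever all the way down so the lid lifts and keep it down until all three wooden balls have rolled into the tray, and ease the lever up slowly, over about two seconds or more, so that the lid closes without slamming. Grasp and lift nothing, do not touch the lid or the balls, leave everything else where it is, and finish clear of it all.

Things in the scene. Friction and masses are not known exactly. Their poses are not given: they have to be found in the camera images.
- dispenser: Ball dispenser, fixed to the table: a white base (foot) 160 x 110 x 40 mm (x, y, z) with a clear open-topped chute on it, 160 mm high in all, 74 mm wide, spanning x -80 to +80 mm. Origin: centre of its underside. Its outlet faces its own -x; the flat front of the foot, against which the tray goes, is at x = -80 mm. The chute slopes down towards -x and ends in a lip that overhangs the foot by 35 mm, its underside 45 mm above the table. The lever is on its -y side.
- outlet_lip (a point): Middle of the end of the outlet lip, on top of the chute floor, 115 mm in front of the dispenser's origin and 50 mm above the table. The balls drop from here.
- lever_pad (a point): Centre of the top face of the lever's flat steel pad, 45 mm (dispenser x) by 50 mm (dispenser y) and 8 mm thick. At rest it is at x = +80, y = -87, z = +137 mm from the dispenser's origin; the pad is free above and to its outside, its centre 50 mm from the chute's side. It goes down about 31 mm, nearly straight, and springs back up. The point moves with the lever.
- lever (a joint): Lever angle in rad: 0 at rest (pad up), 0.35 with the pad fully down, against a stop. A spring pushes it up with about 3 N at the pad at rest and 4.5 N fully down; if let go it flies up.
- lid (a joint): Angle in rad of the aluminium flap lid, 58 mm wide and 54 mm high, hanging across the chute from a hinge 118 mm above the table at the dispenser's x = -80 mm. 0 = shut, 1.2 = fully open (swung outwards and up over the tray, to 135 mm in front of the dispenser's origin). Linked to the lever: lid angle = 3.43 x lever angle.
- tray: Loose open wooden tray, 130 x 150 mm (its x, y) and 30 mm high, walls 4 mm, about 0.3 kg. Origin: centre of its underside. It starts 85 to 125 mm short of the foot in front of the outlet, roughly square to it. Up against the foot and square, its origin is at the dispenser's x = -145 mm.
- ball0_center (a point): Centre of wooden ball 0 (of three), 32 mm across; the balls wait in the chute behind the lid and roll out by themselves when it opens.
- ball1_center (a point): Centre of wooden ball 1 (of three), 32 mm across; the balls wait in the chute behind the lid and roll out by themselves when it opens.
- ball2_center (a point): Centre of wooden ball 2 (of three), 32 mm across; the balls wait in the chute behind the lid and roll out by themselves when it opens.
- jar: Bystander: glass jar with steel cap, 84 mm across, 120 mm high. Origin: centre of its underside.
- ring_a: Bystander: white ceramic toothbrush stand (ring) 44 mm across, 30 mm high. Origin: centre of its underside.
- ring_b: Bystander: a second such ring, 44 mm across, 30 mm high. Origin: centre of its underside.
- cup: Bystander: steel cup, 70 mm across, 60 mm high. Origin: centre of its underside.
- bottle: Bystander: white bottle, 52 mm across, 120 mm high. Origin: centre of its underside.
- spool: Bystander: brown spool of twine, 68 mm across, 70 mm high. Origin: centre of its underside.
Things that resemble listed ones, but are neither listed nor needed, are in the scene too. Of the things that look like the tray, take the one that is farthest to the robot's left at the start. Leave any pink look-alike of the part that bears ball2_center alone.

How it is judged:
On the way, in this order (a step that is already met when the one before it is completed fails the run):
1. The tray stands up against the dispenser's foot, under the outlet (x of tray in the frame of dispenser above -0.165 m and y of tray in the frame of dispenser between -0.05 and 0.05 m), for 0.2 s.
2. The lever is pressed right down and the lid is open (value of joint lid above 1.05 rad), for 0.2 s.
3. All three balls lie in the tray and the lid is shut again (x of ball0_center in the frame of tray between -0.063 and 0.063 m and y of ball0_center in the frame of tray between -0.073 and 0.073 m and z of each of ball0_center, ball1_center, ball2_center in the frame of tray below 0.032 m and x of ball1_center in the frame of tray between -0.063 and 0.063 m and y of ball1_center in the frame of tray between -0.073 and 0.073 m and x of ball2_center in the frame of tray between -0.063 and 0.063 m and y of ball2_center in the frame of tray between -0.073 and 0.073 m and value of joint lid below 0.06 rad), for 0.2 s.
At the end, for the whole second after the job is handed in: All three balls are in the tray, the tray stands still on the table within 20 mm of the dispenser's foot and within 50 mm of the outlet's middle line, and the lid is shut (under 0.06 rad) (all of step 1 and all of step 3 and linear speed of tray below 0.02 m/s); the robot touches nothing.
It fails at once if The lid slams (closes faster than 1.8 rad/s) (velocity of joint lid below -1.8 rad/s).
It fails at once if The tray is lifted or tipped (height (world z) of tray above 0.015 m or angle between tray's own z axis and vertical above 0.2 rad).
It fails at once if The robot touches the lid (contact force between any of the arm, the fingers and lid above 0.5 N).
It fails at once if The robot touches a ball (contact force between any of the arm, the fingers and ball0 above 0.3 N or contact force between any of the arm, the fingers and ball1 above 0.3 N or contact force between any of the arm, the fingers and ball2 above 0.3 N).
It fails at once if A bystander is moved by more than 30 mm (or lifted) (distance of any of jar, ring_a, ring_b, cup, bottle, spool from where it was at the start of the episode above 0.03 m).
It also fails if it takes over 61 s, if anything falls off the work surface, if the arm or the gripper's body presses on something with over 40 N, if the wrist force passes 120 N, or if a joint passes its speed limit or range.

ROBOT

A 6-joint arm with a two-finger parallel gripper is mounted at the origin on the work surface. World frame = base frame: x ahead of the robot, y to its left, z up, the work surface at z = 0. Lengths are in m, angles in rad, forces in N, time in s.
With the tool pointing down it reaches from about 0.375 to 0.975 m from the base axis. Payload 3.8 kg.
Tool frame: the origin (TCP) lies midway between the tips of the shut fingers; the grasp point (between the pads) lies 19 mm behind it; x points along the fingers, y is the direction in which the jaws open and shut, and the axes are right-handed (so a half turn about x gives the same grasp; the last joint's range is limited). The gripper opens to 88 mm and grips with 3 to 60 N. Pads are 18 mm wide; open, the fingers measure 123 mm over their backs; the gripper's body (75 mm by 187 mm) begins 45 mm behind the grasp point.
Start: joints at [-1.279, 0.264, 1.604, -0, 1.274, -0.037], TCP at [0.218, -0.639, 0.239] pointing down, gripper open.
Joint ranges: [-2.63, 2.63], [-0.94, 2.18], [0.31, 2.57], [-1.31, 4.45], [0, 2.66], [-2.55, 2.55]. Speed limits (rad/s): [2.57, 2.57, 3.14, 3.14, 3.14, 3.14].

INTERFACE

Orientations are given as a rotation vector (axis times angle).
In Python, from cell import manip, inverse_kinematics, cams, order gives the robot as it stands. Calls block until the motion is done:
- manip.move_pose(position, orientation): joint-space move of the TCP to a pose.
- manip.move_linear(position, rate=0.15, rot=None): straight line of the TCP; rot=None keeps the orientation; rate is the mean speed in m/s.
- manip.set_joints(angles): joint-space move.
- manip.set_gripper(opening, force=None): finger opening in m; force is the grip in N (None keeps the last); returns when the fingers have stopped.
- manip.dwell(seconds).
- inverse_kinematics(position, orientation): joint angles nearest the present ones, or None.
- manip.state(): the state.
- cams.capture(name): name is "scene" or "top"; returns a dict with "image" (400x640x3 uint8, blue, green, red), "z_map" (400x640 float32, m along the optical axis (not along the pixel's ray), 0 where there is no reading), "intrinsics" (3x3 intrinsics, pixels), "position" and "orientation" of the camera in the world. Camera axes: x right, y down, z forward; pixel columns grow to the right and rows downward; lengths in m; the calibration is good to about 2 mm. A picture is of the moment at which its call begins.
A pose or a line that the arm cannot do raises manip.IKError and nothing moves.
- order.close_job(): hands the job in, once; it reports no verdict.
The state is a dict: "clock": time; "joint_pos": joint angles; "joint_velocities": joint speeds; "tau": joint torques, N m; "tool_pos": TCP position; "tcp_rot": TCP orientation; "contact_force": force on the tool from outside, world axes, zero at the start; "moment": the same for the moment, N m; "gripper_width": finger opening in m.
Only numpy, scipy, OpenCV 4.12 (cv2) and the standard library are available. Lean on these libraries where they do the work, as an engineer would, in place of code of your own. Each camera call takes 0.05 s, during which the arm holds its last target. There are 200 camera calls.

## Working session

There is one attempt and no reset: what is moved stays moved. The work goes in short steps, each a Python script; the robot and the scene stay as the last script left them, time stands still between calls to the robot, and variables do not carry over. Pictures are saved under pics/ and viewed, about 8 in all and at most 12, crops included, and the job is handed in when it is done.

```bash
mkdir -p pics
cat > h.py <<'E'
import numpy as np, cv2
from cell import manip, inverse_kinematics, cams, order
from scipy.spatial.transform import Rotation as R
def cloud(c):
    K=c["intrinsics"];z=c["z_map"];v,u=np.mgrid[:400,:640]
    P=np.stack([(u-K[0,2])/K[0,0]*z,(v-K[1,2])/K[1,1]*z,z],-1)
    o=np.array(c["orientation"]);M=o if o.shape==(3,3) else R.from_rotvec(o).as_matrix()
    W=P@M.T+np.array(c["position"]); W[z==0]=np.nan
    return W
E
python3 - <<'E'
from h import *
for n in("scene","top"):
    c=cams.capture(n);cv2.imwrite(f"pics/{n}0.png",c["image"]);np.save(f"{n}0.npy",cloud(c))
    print(n,c["position"],c["orientation"],c["intrinsics"].tolist())
s=manip.state();print(s["clock"],s["tool_pos"],s["tcp_rot"])
E
```

```text
scene [0.87743137 0.61216684 1.05282978] [-0.66222161 -2.74322099  0.9311758 ] [[394.9269454237203, 0.0, 324.24638936756], [0.0, 394.9269454237203, 201.77529867711013], [0.0, 0.0, 1.0]]
top [ 0.42415365 -0.01897669  1.2139339 ] [-2.14100765  2.20449928 -0.1124254 ] [[492.48469552838884, 0.0, 317.24672318957255], [0.0, 492.48469552838884, 199.11069985252678], [0.0, 0.0, 1.0]]
0.1 [ 0.21778752 -0.63823642  0.23752011] [ 2.04398316  0.34119221 -2.0444593 ]
```

View pics/scene0.png

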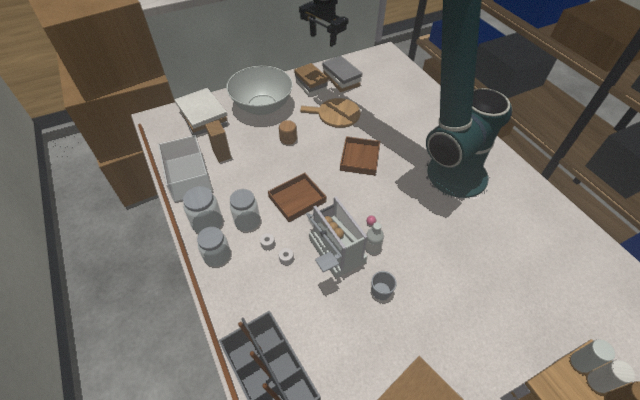

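View pics/top0.png

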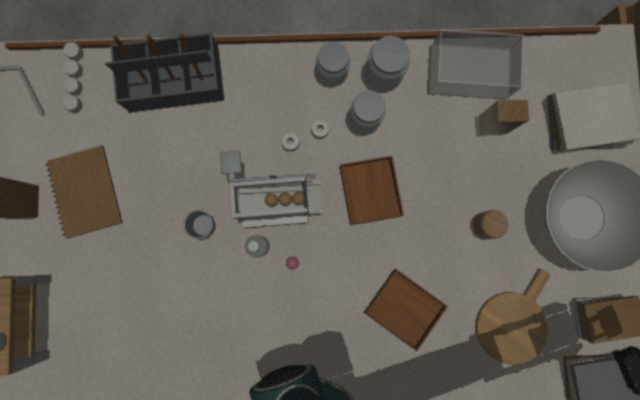

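The top view has world +x up and +y left. The target tray is the upper one, at about (371,190), and the lower tray at (405,309) is the look-alike. The dispenser is at about (275,200) with its outlet facing right (-y), the pad is at (231,162), and the rings are at (290,142) and (320,129).

Run:
```python
from h import *
W=np.load("top0.npy");im=cv2.imread("pics/top0.png")
def box(u0,u1,v0,v1,zl,zh):
    m=np.zeros((400,640),bool);m[v0:v1,u0:u1]=1
    m&=(W[...,2]>zl)&(W[...,2]<zh);return W[m],m
for n,b in dict(tray=(330,415,145,235,.02,.04),pad=(212,246,145,180,.11,.16),chute=(222,330,170,232,.13,.19),foot=(222,330,170,240,.025,.05),ringa=(278,302,130,154,.02,.04),ringb=(308,332,118,140,.02,.04),cup=(180,220,205,245,.04,.08),bottle=(240,275,228,262,.05,.16),jar=(345,390,88,135,.09,.15),jar2=(312,352,38,88,.09,.15),spool=(470,512,205,242,.05,.09)).items():
    p,m=box(*b)
    if len(p)<5: print(n,len(p));continue
    r=cv2.minAreaRect((p[:,:2]*1000).astype(np.float32))
    print(n,len(p),"rect mm",np.round(r[0],1),np.round(r[1],1),round(r[2],1),"z",np.round(np.nanpercentile(p[:,2],[5,50,95]),3),"min",p.min(0).round(3),"max",p.max(0).round(3))
cv2.imwrite("pics/crop.png",cv2.resize(im[120:260,190:420],None,fx=3.4,fy=3.4,interpolation=cv2.INTER_CUBIC))
for uv in[(371,190),(340,250)]:print(W[uv[1],uv[0]])
```

```text
tray 453 rect mm [ 560.4 -158.8] [150.4 130.8] 8.3 z [0.022 0.029 0.034] min [ 0.478 -0.232  0.02 ] max [ 0.642 -0.084  0.037]
pad 510 rect mm [611.5 160.3] [63.7 52.3] 2.1 z [0.132 0.136 0.14 ] min [0.58  0.133 0.128] max [0.643 0.188 0.142]
chute 999 rect mm [551.6  90.5] [108.8 181.5] 3.1 z [0.132 0.157 0.162] min [ 0.494 -0.003  0.13 ] max [0.601 0.184 0.165]
foot 571 rect mm [501.1  51.8] [ 68.8 207.3] 23.0 z [0.035 0.04  0.047] min [ 0.449 -0.034  0.028] max [0.571 0.158 0.05 ]
ringa 223 rect mm [686.1  35.9] [42.6 41.8] 43.6 z [0.025 0.029 0.033] min [0.665 0.014 0.02 ] max [0.709 0.056 0.035]
ringb 223 rect mm [715.7 -38.1] [39.4 41.6] 87.9 z [0.025 0.03  0.034] min [ 0.695 -0.058  0.02 ] max [ 0.737 -0.018  0.036]
cup 256 rect mm [488.1 255.8] [68.1 65.7] 88.0 z [0.043 0.057 0.063] min [0.455 0.222 0.04 ] max [0.521 0.29  0.066]
bottle 421 rect mm [431.9 118.4] [50.2 50.9] 44.7 z [0.064 0.085 0.121] min [0.407 0.093 0.05 ] max [0.458 0.144 0.124]
jar 992 rect mm [ 740.  -150.2] [75.9 80.4] 19.9 z [0.093 0.12  0.124] min [ 0.7  -0.19  0.09] max [ 0.778 -0.11   0.126]
jar2 763 rect mm [868.4 -72.6] [70.7 73. ] 89.8 z [0.096 0.1   0.104] min [ 0.832 -0.108  0.09 ] max [ 0.905 -0.037  0.108]
spool 691 rect mm [ 467.  -435.2] [66.9 64.1] 10.9 z [0.058 0.07  0.074] min [ 0.435 -0.469  0.05 ] max [ 0.501 -0.403  0.08 ]
[ 0.56261878 -0.15998075  0.00433761]
[ 4.17303403e-01 -7.85190452e-02  1.29434624e-04]
```

View pics/crop.png

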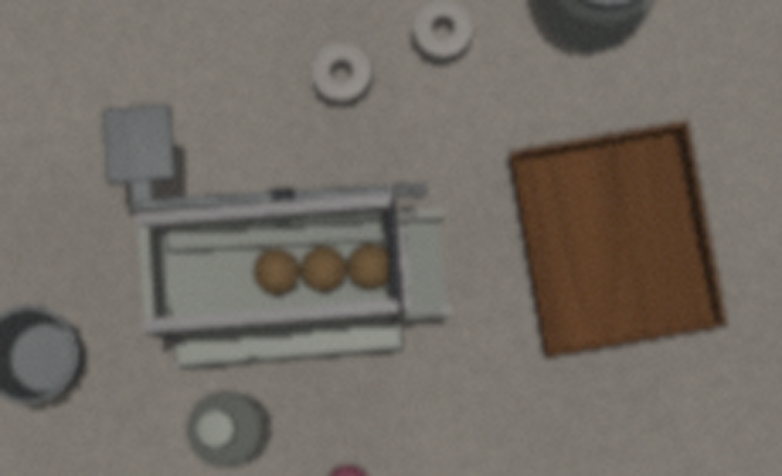

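Run:
```python
from h import *
W=np.load("top0.npy")
m=np.zeros((400,640),bool);m[165:235,222:330]=1
m&=(W[...,2]>.15)&(W[...,2]<.17);p=W[m];p=p[p[:,0]<.6]
r=cv2.minAreaRect((p[:,:2]*1000).astype(np.float32));print("rim",r,cv2.boxPoints(r).round(0).tolist())
for a,b in((.50,.54),(.55,.60)):
    q=p[(p[:,0]>a)&(p[:,0]<b)&(p[:,1]>.03)&(p[:,1]<.15)]
    if len(q)>8: print("rail",len(q),np.polyfit(q[:,1],q[:,0],1))
m[:]=0;m[145:178,212:246]=1;m&=(W[...,2]>.125)&(W[...,2]<.15);q=W[m];q=q[q[:,0]>.598]
print("pad",q.min(0),q.max(0),cv2.minAreaRect((q[:,:2]*1000).astype(np.float32)))
m[:]=0;m[145:235,330:415]=1;m&=(W[...,2]>.02)&(W[...,2]<.04)
print("tray",cv2.boxPoints(cv2.minAreaRect((W[m][:,:2]*1000).astype(np.float32))).round(0).tolist())
```

```text
rim ((535.8695678710938, 79.8119125366211), (76.44630432128906, 162.003173828125), 2.9352805614471436) [[494.0, 159.0], [502.0, -3.0], [578.0, 1.0], [570.0, 163.0]]
rail 142 [-0.02308485  0.50479676]
rail 223 [-0.05165401  0.57388244]
pad [0.59821016 0.1411012  0.13120729] [0.64348095 0.18754887 0.14174424] ((620.3372802734375, 164.15565490722656), (45.724891662597656, 45.23292541503906), 2.2332327365875244)
tray [[477.0, -105.0], [495.0, -234.0], [644.0, -213.0], [625.0, -83.0]]
```

```bash
cat >> h.py <<'E'
C=np.array([.536,.080]);X2=np.array([-.051,.9987]);Y2=np.array([-.9987,-.051])
def w(x,y,z): return [*(C+x*X2+y*Y2),z]
def rots(a):  # tool down, jaws along 2d vector a; both choices
    o=[]
    for s in(1,-1):
        x=np.array([0,0,-1.]);y=np.array([*(s*a),0.]);y/=np.linalg.norm(y);o.append(R.from_matrix(np.c_[x,y,np.cross(x,y)]).as_rotvec())
    return o
def best(p,a):
    q0=np.array(manip.state()["joint_pos"]);L=[]
    for r in rots(a):
        q=inverse_kinematics(p,r)
        if q is not None:L.append((np.abs(np.array(q)-q0).max(),list(r),np.round(q,2)))
    L.sort(key=lambda t:t[0]);return L[0][1],L[0][2]
E
python3 - <<'E'
from h import *
p=w(-.34,-.012,.22);r,q=best(p,Y2);print(p,r,q)
manip.move_pose(p,r)
f0=np.array(manip.state()["contact_force"])
manip.move_linear(w(-.34,-.012,.014),.15)
print(manip.state()["clock"],f0,manip.state()["contact_force"])
manip.move_linear(w(-.23,-.010,.014),.08)
print(manip.state()["contact_force"],manip.state()["clock"])
x=-.23
while x<-.208:
    x+=.002;manip.move_linear(w(x,-.010,.014),.03)
    f=np.array(manip.state()["contact_force"]);fx=(f-f0)[:2]@X2;print(round(x,3),fx.round(1))
    if fx<-7:break
print(manip.state()["clock"],manip.state()["tool_pos"])
c=cams.capture("top");cv2.imwrite("pics/p1.png",cv2.resize(c["image"][100:270,180:450],None,fx=2.9,fy=2.9));np.save("t1.npy",cloud(c))
E
```

```text
[np.float64(0.5653244000000001), np.float64(-0.258946), 0.22] [np.float64(1.1715375857055692), np.float64(1.2328903357299952), np.float64(-1.1715375857055692)] [-0.47  0.18  1.74 -0.    1.22 -0.52]
3.4917 [-0.35995325  0.50211436  0.5230677 ] [-0.20904924  0.17126387  0.00519899]
[ 0.97507085 -0.10533713  0.27351333] 5.0167
-0.228 -0.9
-0.226 -0.4
-0.224 -0.7
-0.222 -0.2
-0.22 -1.2
-0.218 -0.7
-0.216 -7.8
6.7667 [ 0.55730264 -0.13692697  0.01419536]
```

View pics/p1.png

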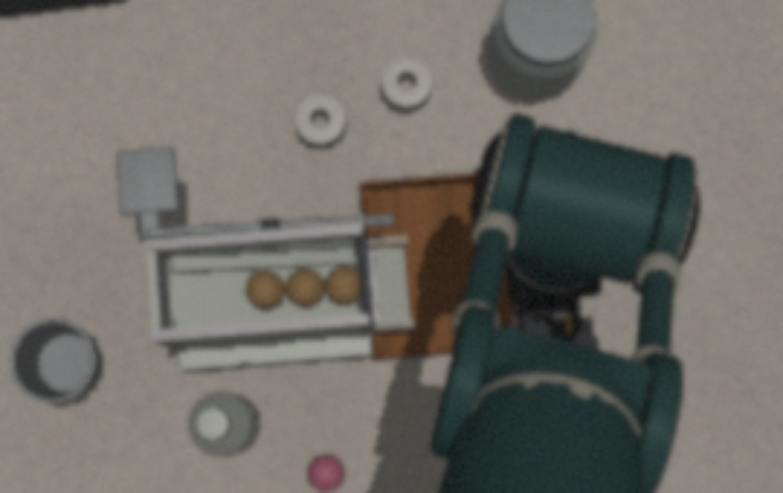

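The tray's front edge, from (360,185) to (373,358), is flush and square against the foot. Next I back off and press the lever.

Run:
```python
from h import *
manip.move_linear(w(-.255,-.010,.014),.08)
manip.move_linear(w(-.27,-.010,.25),.2)
manip.set_gripper(0.0)
p=w(.081,-.091,.24);r,q=best(p,X2);print(p,q)
manip.move_pose(p,r)
f0=np.array(manip.state()["contact_force"])
print(manip.state()["clock"],manip.state()["gripper_width"])
manip.move_linear(w(.081,-.091,.150),.12)
c=cams.capture("top");W=cloud(c)
z=.137+.004
while z>.095:
    manip.move_linear(w(.081,-.091,z),.04)
    s=manip.state();fz=s["contact_force"][2]-f0[2];print(round(z,4),round(s["tool_pos"][2],4),round(fz,1))
    if z<.112 and fz>10:break
    z-=.004 if z>.113 else .0015
print(manip.state()["clock"])
c=cams.capture("scene");cv2.imwrite("pics/s2.png",cv2.resize(c["image"][160:310,230:430],None,fx=3.9,fy=3.9))
c=cams.capture("top");cv2.imwrite("pics/t2.png",c["image"])
```

```text
[np.float64(0.6227507), np.float64(0.1655357), 0.24] [ 0.22  0.21  1.67 -0.    1.26 -1.4 ]
11.4417 0.0004407441179734037
0.141 0.1406 -0.8
0.137 0.137 0.3
0.133 0.1331 1.0
0.129 0.1288 1.0
0.125 0.1246 0.3
0.121 0.1205 -0.1
0.117 0.117 3.5
0.113 0.1131 3.3
0.1115 0.1117 4.1
0.11 0.1101 3.9
0.1085 0.1095 8.5
0.107 0.1092 13.6
15.5167
```

View pics/s2.png

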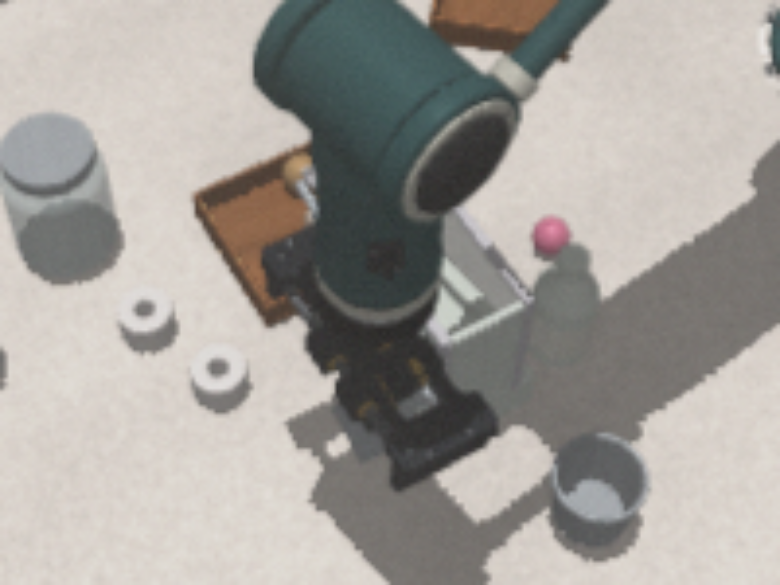

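The scene view shows a ball in the tray at about (298,165), with the lever under the fingertips. I'll check lid and balls from the top.

Run:
```python
from h import *
manip.move_linear(w(.081,-.091,.106),.02)
manip.dwell(1.0)
s=manip.state();print(s["clock"],s["tool_pos"],s["contact_force"],s["moment"])
c=cams.capture("top");a=cv2.resize(c["image"][130:240,190:420],None,fx=3.4,fy=3.4,interpolation=cv2.INTER_CUBIC);cv2.imwrite("pics/t3.png",a);W=cloud(c)
m=(W[...,1]<-.03)&(W[...,1]>-.075)&(W[...,0]>.50)&(W[...,0]<.58)&(W[...,2]>.06);print("lid z pts",m.sum(),W[m].max(0),W[m].min(0))
```

```text
16.8667 [0.62316832 0.1652195  0.10914442] [-5.48490464 -3.32602134 17.71043008] [-6.47565433e-01  8.79203980e-01  8.72283041e-04]
lid z pts 297 [ 0.57679353 -0.03002629  0.11095577] [ 0.50481613 -0.05632206  0.06437451]
```

View pics/t3.png

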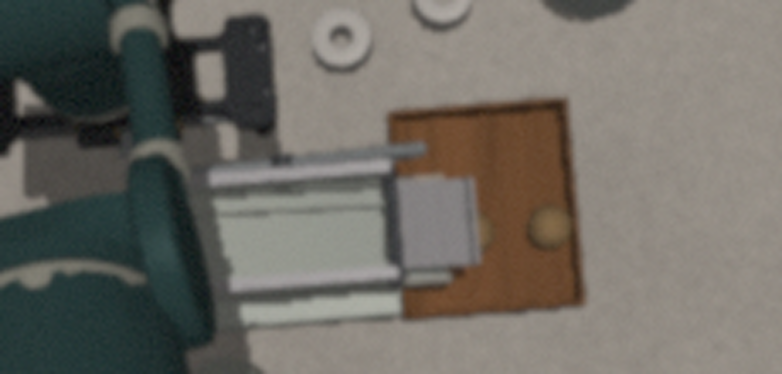

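The lid is fully open: its free edge is at y≈-0.056, as predicted, and z≈0.1. The chute is empty, with balls at (548,228) and (485,232) and the third presumably under the lid. I'll hold a little longer, then ease up.

Run:
```python
from h import *
manip.dwell(1.5)
for n in("top","scene"):
    c=cams.capture(n);a=c["image"][130:240,190:420] if n=="top" else c["image"][160:280,250:400]
    cv2.imwrite(f"pics/{n}4.png",cv2.resize(a,(782,374) if n=="top" else (750,600),interpolation=cv2.INTER_CUBIC))
print(manip.state()["clock"])
```

```text
18.5167
```

View pics/scene4.png

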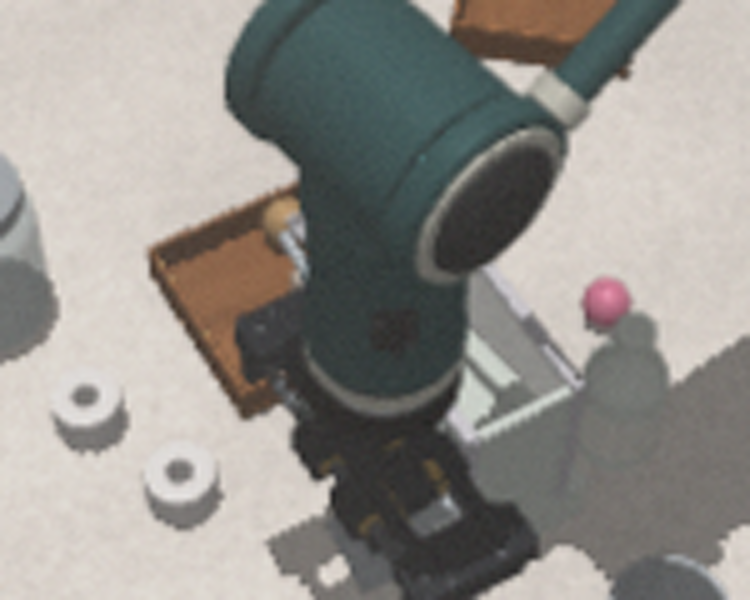

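Run:
```python
from h import *
manip.move_linear(w(.081,-.091,.109),.01)
manip.move_linear(w(.081,-.091,.142),.007)
print(manip.state()["clock"],manip.state()["contact_force"])
c=cams.capture("top");a=cv2.resize(c["image"][130:240,190:420],None,fx=3.4,fy=3.4,interpolation=cv2.INTER_CUBIC);cv2.imwrite("pics/t5.png",a)
```

```text
23.8333 [-0.0409338  -0.04650539 -0.3758421 ]
```

View pics/t5.png

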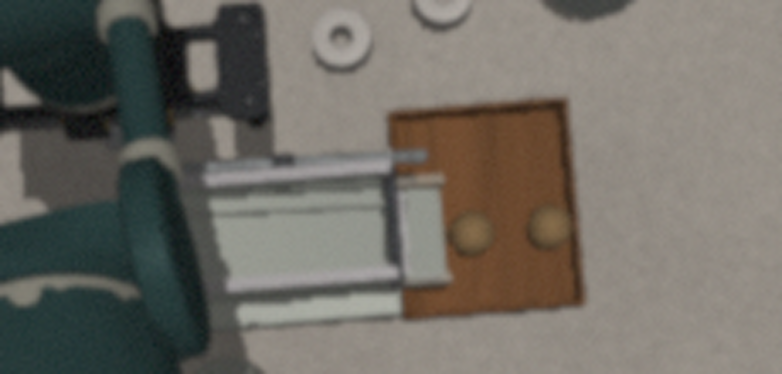

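The lid is shut again and the lip is empty. Two balls are visible in the tray, at (472,232) and (548,228). The third should be under the lip, so I'll clear the arm and check.

Run:
```python
from h import *
manip.move_linear(w(.081,-.091,.30),.12)
manip.set_joints([-1.279,.264,1.604,0,1.274,-.037])
print(manip.state()["clock"],manip.state()["tool_pos"])
c=cams.capture("top");W=cloud(c);W0=np.load("top0.npy")
a=cv2.resize(c["image"][120:250,190:420],None,fx=3.4,fy=3.4,interpolation=cv2.INTER_CUBIC)
s=cams.capture("scene");b=cv2.resize(s["image"][160:290,250:400],None,fx=3.4,fy=3.4,interpolation=cv2.INTER_CUBIC)
a=cv2.resize(a,None,fx=.56,fy=.56);b=b[:, :]
H=np.zeros((a.shape[0]+b.shape[0],max(a.shape[1],b.shape[1]),3),np.uint8)
H[:a.shape[0],:a.shape[1]]=a;H[a.shape[0]:,:b.shape[1]]=b;cv2.imwrite("pics/f.png",H[:,:800]);print(H.shape)
```

```text
28.5083 [ 0.21878545 -0.63848256  0.23876766]
(690, 510, 3)
```

```bash
python3 -c "
import cv2;a=cv2.imread('pics/f.png');print(a.shape);s=min(1,600/a.shape[0]);cv2.imwrite('pics/f2.png',cv2.resize(a,None,fx=s,fy=s))"
```

```text
(690, 510, 3)
```

View pics/f2.png

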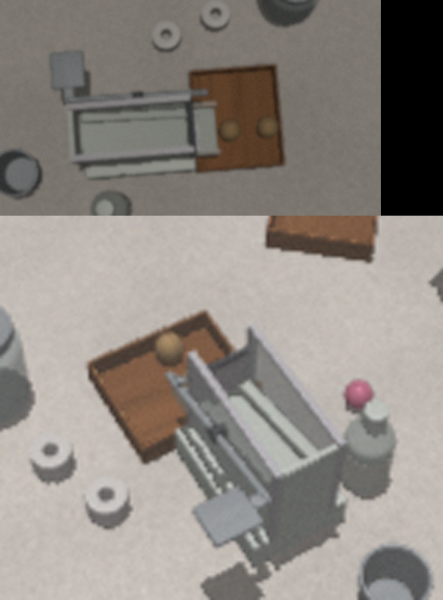

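The chute is empty, the lid and lever are back at rest, and two balls are visible. The tray floor under the lip is the only hidden space left for the third. I'll do a numeric check, then hand in.

Run:
```python
from h import *
c=cams.capture("top");W=cloud(c);d=(W[...,:2]-C);X=d@X2;Y=d@Y2
m=(abs(X+.2)<.05)&(abs(Y)<.12)&(W[...,2]>.02)&(W[...,2]<.034)
print("tray rear edge x",np.percentile(X[m],.5).round(3),"y edges",np.percentile(Y[m],[.5,99.5]).round(3))
for n,p,h in(("ringa",(.686,.036),.02),("ringb",(.716,-.038),.02),("jar",(.74,-.15),.1),("cup",(.488,.256),.045),("bottle",(.432,.118),.05),("spool",(.467,-.435),.05)):
    k=(np.hypot(W[...,0]-p[0],W[...,1]-p[1])<.05)&(W[...,2]>h)&(W[...,2]<.13)&(Y>-1);q=W[k];print(n,((q.min(0)+q.max(0))/2)[:2].round(3))
# orange-brown ball pixels outside chute/tray vs start: changes
i0=cv2.imread("pics/top0.png").astype(int);df=np.abs(i0-c["image"]).max(2)>40;n,l,st,ce=cv2.connectedComponentsWithStats(df.astype(np.uint8))
print([(s[4],ce[i].round().tolist()) for i,s in enumerate(st) if i and s[4]>25])
# look under the lip: ball tops seen from the scene camera
s=cams.capture("scene");V=cloud(s);e=V[...,:2]-C;x=e@X2;y=e@Y2;im=s["image"].astype(int)
k=(x<-.085)&(x>-.21)&(abs(y)<.07)&(V[...,2]>.012)&(V[...,2]<.045)
print("scene pts in tray above floor",k.sum(),np.c_[x[k],y[k],V[k][:,2]].round(3)[::8].tolist()[:25])
```

```text
tray rear edge x -0.21 y edges [-0.092  0.058]
ringa [0.687 0.035]
ringb [ 0.716 -0.038]
jar [ 0.741 -0.148]
cup [0.488 0.256]
bottle [0.433 0.118]
spool [ 0.468 -0.436]
[(np.int32(2405), [378.0, 190.0]), (np.int32(1849), [329.0, 190.0]), (np.int32(415), [284.0, 199.0]), (np.int32(111), [631.0, 348.0])]
scene pts in tray above floor 252 [[-0.207, 0.047, 0.031], [-0.199, 0.055, 0.03], [-0.196, 0.053, 0.029], [-0.201, 0.044, 0.024], [-0.204, 0.019, 0.031], [-0.194, 0.052, 0.021], [-0.205, 0.024, 0.021], [-0.207, -0.001, 0.029], [-0.204, 0.031, 0.012], [-0.202, -0.0, 0.028], [-0.172, 0.054, 0.028], [-0.193, -0.005, 0.037], [-0.165, 0.054, 0.029], [-0.193, -0.009, 0.033], [-0.176, 0.053, 0.014], [-0.203, -0.019, 0.023], [-0.181, -0.001, 0.036], [-0.207, -0.042, 0.028], [-0.204, -0.015, 0.015], [-0.18, 0.002, 0.03], [-0.206, -0.054, 0.032], [-0.204, -0.026, 0.016], [-0.173, 0.006, 0.03], [-0.203, -0.052, 0.028], [-0.187, -0.017, 0.024]]
```

```bash
python3 -c "
from h import *
print(manip.state()['clock']);order.close_job()"
```

```text
28.7083
the job is handed in; nothing more can be done
```

I carried out the task and handed in the job at 28.7 s. The one thing I couldn't confirm is the third ball: it was never seen directly in the tray.

**What I did**
- I pushed the tray against the dispenser's foot with the open fingers.
- With the gripper shut, I pressed the lever to its stop at about 18 N and held it there for about 3 s.
- I eased the lever up over about 5 s, then moved the arm back to its start position.

**Last checks**
- **Tray:** its rear edge is at x = -0.210 m in the dispenser's frame, so it is flush with the foot. It sits about 17 mm off the outlet's middle line, within the 50 mm allowed.
- **Lid and lever:** while pressed, the lid's free edge was where it should be when fully open. Both are back at rest in the final pictures.
- **Balls:** two are plainly visible in the tray. The chute and lip are empty, and no stray ball showed up anywhere in the top view. The third is most likely under the lip, which hides that part of the tray from both cameras.
- **Bystanders:** all were within about 2 mm of where they started.
- **Force reading:** it stayed near zero for the first part of the lever's travel, where about 3 N was expected. I relied on the firm stop and the pictures of the open lid instead.

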